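Lock the grinder collar with its index pin

ROBOT

A 6-joint arm with a two-finger parallel gripper is mounted at the origin on a cart in front of the work surface, level with it; the furniture and walls round the work are solid. World frame = base frame: x ahead of the robot, y to its left, z up, the work surface at z = 0. Lengths are in m, angles in rad, forces in N, time in s.
With the tool pointing down it reaches from about 0.35 to 0.875 m from the base axis. Payload 4.2 kg.
Tool frame: the origin (TCP) lies between the finger pads; the fingertips stand 22 mm ahead of it and the grasp point (between the pads) lies 3 mm ahead of it; z points along the fingers, y is the line along which they close (so a half turn about z gives the same grasp; the last joint's range is limited). The gripper opens to 87 mm and grips with 3 to 60 N. Pads are 19 mm wide; open, the fingers measure 117 mm over their backs; the gripper's body (75 mm by 190 mm) begins 51 mm behind the grasp point.
Start: joints at [-0.917, 0.385, 0.008, 0, -1.194, -0.259], TCP at [0.24, -0.577, 0.245] pointing down, gripper open.
Joint ranges: [-3.14, 3.14], [-1.21, 2.06], [-1.07, 1.41], [-3.16, 2.05], [-2.99, -0.16], [-3.1, 3.1]. Speed limits (rad/s): [2.79, 2.79, 3.14, 3.14, 3.14, 3.14].

INTERFACE

Orientations are given as a 3x3 rotation matrix whose columns are the frame's x, y, z axes.
In Python, from station import bot gives the robot as it stands.
- The arm moves only by the shell command python3 -m jog 'ROWS'. ROWS is JSON, a list of rows, each an object with "linear": the shift along the tool's x, y, z in mm, a list of three; "spin": the turn about the tool's z in rad; "gripper": the finger opening in mm, from 0 to 87. A call has 1 to 5 rows; each row is the pose to reach, as a shift and turn from the pose commanded when the call began, along the tool's axes at that moment; what a row does not reach only later rows make up. A row lasts 1/8 s, in which the tool goes at most 62.5 mm and 10.7 degrees, less where a joint would pass 70% of its speed; a pose out of reach is approached as far as the arm can. A call with a gripper value outside its range is refused whole. The fingers move at their own pace and stop on an object; the grip force is fixed at half the most. Time passes only in rows, so rows that repeat a pose let the fingers close. It gives the time, the measured TCP pose, the force, the opening and the grip force at its end, in the units of the state.
- bot.get_obs(): the state, without advancing time (a new reading comes with each control period).
- bot.read_camera(name): name is "scene" or "side" or "wrist"; returns (picture, depth): 420x560x3 uint8, red, green, blue; 420x560 float32, m along the optical axis (not along the pixel's ray), 0 where there is no reading.
- bot.calibration(name): a dict with "mtx" (3x3 intrinsics, pixels), "eye" and "attitude" of the camera in the world. Camera axes: x right, y up, looking along -z (the intrinsics and any distortion apply to the point x, -y, -z); pixel columns grow to the right and rows downward; lengths in m; the calibration is good to about 2 mm. A picture is of the moment at which its call begins: read the wrist's pose just before it. calibration takes no time and is no camera call; for the wrist camera it gives the pose at the moment of the call.
- bot.job_done(): hands the job in; it is judged then, once.
The state is a dict: "time": time; "joint_pos": joint angles; "dq": joint speeds; "effort": joint torques, N m; "tool_pos": TCP position; "tool_rot": TCP orientation; "ft_force": force on the tool from outside, world axes, zero at the start; "wrist_torque": the same for the moment, N m; "finger_gap": finger opening in m; "grip_force": force on a finger pad.
Only numpy, scipy, OpenCV 4.12 (cv2) and the standard library are available. Lean on these libraries where they do the work, as an engineer would, in place of code of your own. Each camera call takes 0.05 s, during which the arm holds its last target. There are 200 camera calls.

TASK

Take the orange-handled index pin out of its wooden block, put it through the hole in the loose collar of the grinder head and, pressing only lightly, use it to swing the collar clockwise (seen from above) round past the red pointer, feeling beyond it for the hidden hole in the sprung plate underneath. When the pin drops through, push it gently fully home, shoulder flat on the collar, and let go. Never press the pin or the gripper on the grinder head with more than 35 N, and leave the shot glass, milk pitcher, timer and brush where they are.

Things in the scene. Friction and masses are not known exactly. Their poses are not given: they have to be found in the camera images.
- grinder_head: Grinder adjustment head, fixed to the worktop: round grey body with a dark foot 124 mm across, topped by the loose bright aluminium collar with a black ribbed rim, 64 mm high overall. Origin: centre of its underside, on the collar's axis; z up; its -x axis points to the red pointer.
- pointer (a point): Top of the red pointer, an upright bar 10 mm wide beside the collar's rim, 60.5 mm from the axis, 57 mm above the worktop. The plate's hole lies 0.25 to 0.8 rad clockwise (seen from above, about the axis) beyond this pointer. Over it, the pressed-down plate springs up round the pin and stops it from moving sideways.
- collar (a joint): Angle of the collar about the vertical axis through the grinder head's origin, rad, positive counter-clockwise seen from above; 0 when the collar's hole is in line with the red pointer. Starts 0.5 to 1.5. The collar turns freely with slight friction (about 1.2 N at the hole), both ways past the pointer.
- collar_hole (a point): Centre of the mouth of the hole through the collar, on its top face 60 mm above the worktop, 34 mm from the axis. Collar: disc 112 mm across, 10 mm thick, ribbed rim, a yellow line from hole to rim. Hole: 12 mm wide, 1.5 mm chamfer. A flat dark hub 38 mm wide stands 4 mm above the middle. When the pin is home its shoulder is level with this point.
- index_pin: Steel index pin, 78 mm long, 60 g, upright in the wooden block. Origin: centre of its lower tip, z up along the pin. Shaft 10 mm wide and 34 mm long with a tapered tip (the last 4 mm narrow to 6 mm); above it a round flange 24 mm wide and 4 mm thick whose underside is the shoulder; above that an orange square grip 15 x 15 mm, 40 mm tall (from 38 to 78 mm above the tip), its flats square to the pin's x and y axes.
- pin_shoulder (a point): Centre of the underside of the pin's flange, 34 mm above its tip on the pin's axis.
- pin_block: Wooden holder block 56 x 56 x 40 mm, fixed, with a 12 mm hole 38 mm deep in the middle of its top, where the pin stands with its shoulder on the top of the block. Origin: centre of its underside.
- shot_glass: Shot glass, 46 mm wide, 57 mm tall; a bystander. Origin: centre of its underside.
- pitcher: Small steel milk pitcher, 74 x 97 mm, 89 mm tall; a bystander. Origin: centre of its underside.
- timer: White kitchen timer, 60 x 72 mm, 23 mm tall; a bystander. Origin: centre of its underside.
- brush: Black cleaning brush lying on the worktop, 21 x 182 mm, 20 mm tall; a bystander. Origin: centre of its underside.
- plate_top (a point): Point on the collar's axis, level with the top of the hidden dark plate, 48 mm above the worktop (2 mm below the collar's underside). The plate does not turn. It is sprung: gives at 3 N, then 1 N per mm, hard stop after 5 mm. Its one hole, 12.6 mm wide, lies 34 mm from the axis, free below.
Things that resemble listed ones, but are neither listed nor needed, are in the scene too. Several things have the shape of the index_pin; the one meant has the colours described above. Leave any pink look-alike of the grinder_head alone.

How it is judged:
On the way, in this order (a step that is already met when the one before it is completed fails the run):
1. the pin is lifted clear of its block (height (world z) of index_pin above 0.045 m), for 0.1 s.
2. the pin's tip is in the collar's hole, at least 6 mm below the collar's top (horizontal distance between index_pin and collar_hole below 0.004 m and z of index_pin in the frame of collar_hole below -0.006 m), for 0.1 s.
At the end, for the whole second after the job is handed in: The pin stands released and at rest through the collar and the hidden plate: shoulder within 2.5 mm of the collar's top and 3 mm of the hole's centre, pin within 0.1 rad of upright (horizontal distance between pin_shoulder and collar_hole below 0.003 m and z of pin_shoulder in the frame of collar_hole between -0.0025 and 0.0025 m and angle between index_pin's own z axis and vertical below 0.1 rad and linear speed of index_pin below 0.02 m/s and contact force between index_pin and the fingers below 0.1 N); the robot touches nothing.
It fails at once if the pin, the gripper or the arm presses on the grinder head with more than 35 N (contact force between any of index_pin, the fingers, the arm and grinder_head above 35 N).
It fails at once if the shot glass, pitcher, timer or brush is moved by more than 20 mm (distance of any of shot_glass, pitcher, timer, brush from where it was at the start of the episode above 0.02 m).
It also fails if it takes over 51 s, if anything falls off the work surface, if the arm or the gripper's body presses on something with over 40 N, if the wrist force passes 120 N, or if a joint passes its speed limit or range.

## Working session

There is one attempt and no reset: what is moved stays moved. The work goes in short steps, Python scripts to look and compute and a shell command to move; the robot and the scene stay as the last step left them, time stands still between calls to the robot, and variables do not carry over. Pictures are saved under pics/ and viewed, at most 10 in all, crops included, and the job is handed in when it is done.

```bash
ls; mkdir -p pics
python3 - <<'E'
from station import bot
import cv2,numpy as np
o=bot.get_obs();print(o['time'],o['tool_pos'],o['tool_rot'],o['ft_force'],o['finger_gap'])
for n in ['scene','side']:
    p,d=bot.read_camera(n);cv2.imwrite(f'pics/{n}0.png',p[:,:,::-1]);np.savez(f'{n}0.npz',p=p,d=d,**bot.calibration(n))
    print(n,bot.calibration(n))
E
```

```text
pics
0.0 [ 0.24020924 -0.57638759  0.24343967] [[-9.23124606e-01 -3.84499755e-01 -9.49113464e-04]
 [-3.84500914e-01  9.23122399e-01  2.02082108e-03]
 [ 9.91426877e-05  2.23040466e-03 -9.99997508e-01]] [0.31914123 0.24492281 0.50955639] 0.08704349815849807
scene {'mtx': array([[451.56588299,   0.        , 281.562683  ],
       [  0.        , 451.56588299, 203.13273706],
       [  0.        ,   0.        ,   1.        ]]), 'eye': array([-0.21864873,  0.75253126,  0.70730219]), 'attitude': array([[-0.59226691,  0.4339203 , -0.67892053],
       [-0.80561208, -0.33402648,  0.48930102],
       [-0.01445979,  0.83674338,  0.54740426]])}
side {'mtx': array([[436.45070018,   0.        , 278.64901975],
       [  0.        , 436.45070018, 212.10133728],
       [  0.        ,   0.        ,   1.        ]]), 'eye': array([0.42331896, 1.06841322, 0.70284452]), 'attitude': array([[-0.98924042,  0.08931674, -0.11587027],
       [-0.14615463, -0.5681653 ,  0.80983147],
       [ 0.00649804,  0.818053  ,  0.57510613]])}
```

View pics/scene0.png

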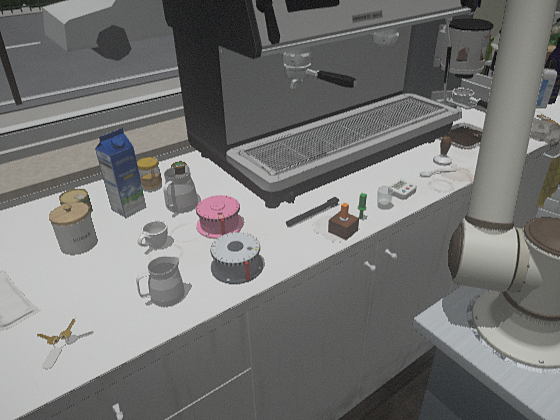

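View pics/side0.png

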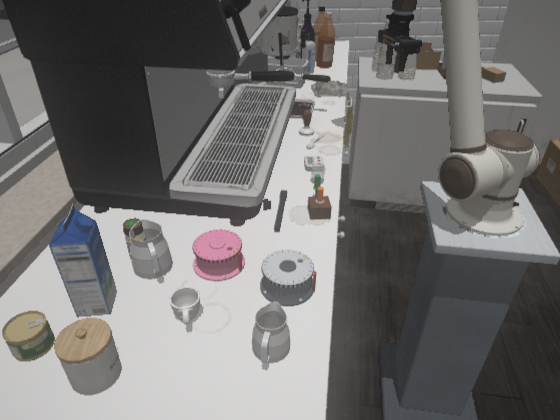

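The scene shows the orange pin at about (344,210) in its block at (343,225), a green look-alike at (362,203), the grinder at (236,250) with its red pointer at about (247,270), and the pink decoy at (218,215). In the side view the pin is at (320,192), the grinder at (288,270) and the pointer at (314,280).

```bash
cat > h.py <<'E'
import numpy as np,cv2
def rays(c,px):
    px=np.atleast_2d(np.asarray(px,float)); K=c['mtx']
    v=np.c_[(px[:,0]-K[0,2])/K[0,0],-(px[:,1]-K[1,2])/K[1,1],-np.ones(len(px))]
    return v@np.asarray(c['attitude']).T
def onz(c,px,z):
    r=rays(c,px);e=np.asarray(c['eye']);return e+r*((z-e[2])/r[:,2])[:,None]
def tri(c1,p1,c2,p2):
    A=np.zeros((3,3));b=np.zeros(3)
    for c,p in((c1,p1),(c2,p2)):
        d=rays(c,p)[0];d/=np.linalg.norm(d);M=np.eye(3)-np.outer(d,d);A+=M;b+=M@c['eye']
    return np.linalg.solve(A,b)
def blob(m,box):
    x0,y0,x1,y1=box;k=np.zeros_like(m);k[y0:y1,x0:x1]=m[y0:y1,x0:x1]
    ys,xs=np.nonzero(k);return xs,ys
def hsv(p):return cv2.cvtColor(p,cv2.COLOR_RGB2HSV)
E
python3 - <<'E'
from h import *
S=np.load('scene0.npz');D=np.load('side0.npz')
def mask(p,lo,hi):return cv2.inRange(hsv(p),lo,hi)>0
out={}
for n,c,ob,rb in(('scene',S,(330,195,358,222),(238,250,262,292)),('side',D,(308,175,332,205),(305,262,325,300))):
    o=blob(mask(c['p'],(5,150,80),(18,255,255)),ob); r=blob(mask(c['p'],(0,130,60),(4,255,255))|mask(c['p'],(174,130,60),(180,255,255)),rb)
    for k,(x,y) in(('o',o),('r',r)):
        print(n,k,len(x),x.min(),x.max(),y.min(),y.max(),x.mean(),y.mean());out[n,k]=(x.mean(),y.mean())
        i=y==y.min();out[n,k+'t']=(x[i].mean(),y.min())
    # hub: dark in grey top
for k in('o','r','rt'):print(k,tri(S,out['scene',k],D,out['side',k]))
print('red top scene on .057',onz(S,out['scene','rt'],.057),onz(D,out['side','rt'],.057))
a=cv2.resize(S['p'][215:300,195:275,::-1],None,fx=5,fy=5,interpolation=cv2.INTER_CUBIC)
b=cv2.resize(D['p'][235:320,250:330,::-1],None,fx=5,fy=5,interpolation=cv2.INTER_CUBIC)
cv2.imwrite('pics/c1.png',np.hstack([a,b]))
E
```

```text
scene o 17 342 348 203 206 344.94117647058823 204.64705882352942
scene r 7 245 248 261 263 246.57142857142858 262.2857142857143
side o 7 319 322 188 189 320.7142857142857 188.42857142857142
side r 3 314 315 272 273 314.6666666666667 272.3333333333333
o [0.45263472 0.07321378 0.08455898]
r [0.44355374 0.37230641 0.05800562]
rt [0.44432735 0.37103777 0.05914629]
red top scene on .057 [[0.4467008  0.36959381 0.057     ]] [[0.44433876 0.36895279 0.057     ]]
```

View pics/c1.png

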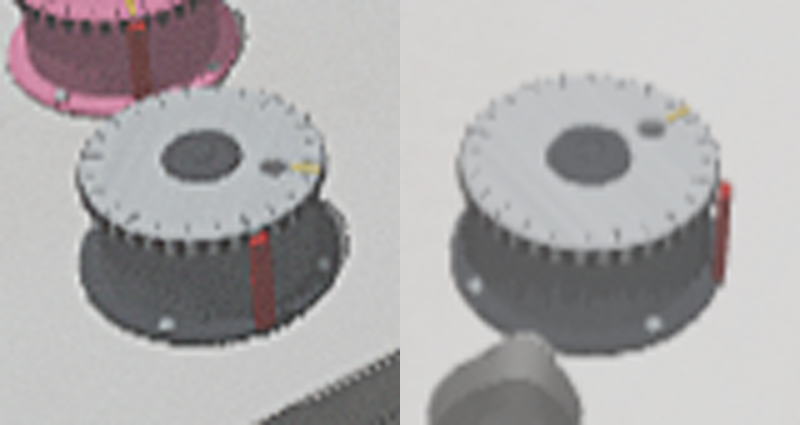

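The crop shows the scene hub at about (235.4,246), hole at (249.6,248.4), side hub at (287.6,266) and hole at (300.2,260.6). The yellow line confirms the hole, which is CCW of the pointer.

Run:
```python
from h import *
from station import bot
S=np.load('scene0.npz');D=np.load('side0.npz')
h1,h2=onz(S,(235.4,246),.064)[0],onz(D,(287.6,266),.064)[0];g1,g2=onz(S,(249.6,248.4),.058)[0],onz(D,(300.2,260.6),.058)[0]
print('hub',h1,h2,'hole',g1,g2)
c=(h1+h2)/2;g=(g1+g2)/2;p=np.array([.4455,.3695])
print(np.linalg.norm(g-c),np.linalg.norm(p-c[:2]), 'ang',np.arctan2(*(g-c)[1::-1])-np.arctan2(*(p-c[:2])[::-1]))
o=bot.get_obs();R=o['tool_rot'];w=bot.calibration('wrist')
print('cam in tool',R.T@(w['eye']-o['tool_pos']),'\n',R.T@w['attitude'],w['mtx'][0,0])
print('green',onz(S,(362,200),.06),'shift',R.T@(np.array([.4526,.0732,.25])-o['tool_pos'])*1000)
```

```text
hub [0.49966201 0.36652867 0.064     ] [0.50322439 0.36656511 0.064     ] hole [0.47915973 0.34168877 0.058     ] [0.47862996 0.33810554 0.058     ]
0.03542085244953545 0.05602109062301363 ang -5.361876181624092
cam in tool [ 8.09992462e-02 -8.16852077e-05 -1.39720793e-01] 
 [[ 3.68261364e-04  9.55375399e-01  2.95394163e-01]
 [ 9.99999581e-01 -5.99459348e-04  6.92117617e-04]
 [ 8.38308936e-04  2.95393784e-01 -9.55375219e-01]] 292.39989652149023
green [[ 0.46702164 -0.00295305  0.06      ]] shift [-445.85946269  518.05482499   -5.45569216]
```

```bash
python3 -m jog '[{"linear":[-200,233,0],"spin":0,"gripper":60},{"linear":[-200,233,0],"spin":0,"gripper":60},{"linear":[-200,233,0],"spin":0,"gripper":60},{"linear":[-200,233,0],"spin":0,"gripper":60},{"linear":[-200,233,0],"spin":0,"gripper":60}]'; python3 -m jog '[{"linear":[-246,285,20],"spin":0,"gripper":60},{"linear":[-246,285,20],"spin":0,"gripper":60},{"linear":[-246,285,20],"spin":0,"gripper":60},{"linear":[-246,285,20],"spin":0,"gripper":60},{"linear":[-246,285,20],"spin":0,"gripper":60}]'
```

```text
time: 0.72
tool_pos: [0.3355, -0.2829, 0.2444]
tool_rot: [[-0.923, -0.385, 0.0], [-0.385, 0.923, 0.0], [-0.0, 0.0, -1.0]]
ft_force: [0.5, -0.2, -0.0]
finger_gap: 0.0606
grip_force: 0.0
time: 1.35
tool_pos: [0.4328, 0.0137, 0.228]
tool_rot: [[-0.923, -0.385, 0.0], [-0.385, 0.923, 0.0], [-0.0, -0.0, -1.0]]
ft_force: [1.2, 0.4, 0.1]
finger_gap: 0.0601
grip_force: 0.0
```

```bash
python3 -m jog '[{"linear":[-40,46,0],"spin":0,"gripper":60},{"linear":[-40,46,0],"spin":0,"gripper":60},{"linear":[-40,46,0],"spin":0,"gripper":60}]'
python3 - <<'E'
from h import *
from station import bot
o=bot.get_obs();c=bot.calibration('wrist');p,d=bot.read_camera('wrist');np.savez('w1.npz',p=p,d=d,pos=o['tool_pos'],rot=o['tool_rot'],**c)
print(o['tool_pos'],o['tool_rot'].round(3))
cv2.imwrite('pics/w1.png',p[:,:,::-1])
E
```

```text
time: 1.72
tool_pos: [0.4514, 0.0694, 0.2274]
tool_rot: [[-0.923, -0.385, -0.002], [-0.385, 0.923, -0.001], [0.002, 0.0, -1.0]]
ft_force: [-0.0, 0.2, -0.3]
finger_gap: 0.0601
grip_force: 0.0
[0.45143353 0.06943423 0.2274122 ] [[-0.923 -0.385 -0.002]
 [-0.385  0.923 -0.001]
 [ 0.002  0.    -1.   ]]
```

View pics/w1.png

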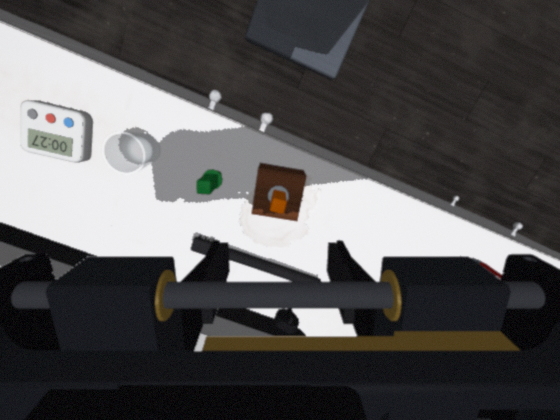

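The wrist view shows the orange grip at about (278,203), its top the brighter part, in the brown block. The green pin is at (209,181) and the shot glass at (128,150), both clear of the fingers' path.

Run:
```python
from h import *
W=np.load('w1.npz');H=hsv(W['p'])
m=cv2.inRange(H,(5,150,60),(20,255,255));m[:185]=0;m[225:]=0;m[:,:262]=0;m[:,295:]=0
y,x=np.nonzero(m);print(len(x),x.min(),x.max(),y.min(),y.max())
print(H[194:218,270:290,2])
print((W['d'][194:218:2,268:292:2]*1000).astype(int))
```

```text
599 262 294 185 218
[[124 111 105 105 104 107 102 102 103 103 107 103 103 104 103 106 110 110
   84  63]
 [120 110 105 103 104 106 106 104 104 103 104 107 105 103 105 104 109 110
   87  64]
 [114 109 102 106 107 104 103 101 102 105 104 106 104 105 102 103 108 113
   84  64]
 [110 106 105 109 114 111 111 106 105 106 105 105 104 104 103 104 104 106
   85  66]
 [108 104 107 123 134 133 127 120 112 111 106 107 106 105 104 103 104 102
   84  69]
 [107 107 117 136 147 148 145 142 134 131 125 118 114 110 106 104 105  93
   77  63]
 [ 99 107 122 143 153 153 154 153 151 147 141 139 135 130 123 115 106  84
   67  59]
 [ 92 106 131 148 158 156 157 156 155 153 154 150 148 146 141 129 108  77
   63  52]
 [ 87 111 137 153 158 156 158 156 155 155 156 154 154 152 150 138 109  72
   59  53]
 [ 89 114 139 152 157 156 156 156 158 156 156 156 155 152 153 136 101  68
   55  51]
 [ 93 121 142 151 155 158 155 154 155 152 154 156 152 153 149 128  95  64
   58  58]
 [ 99 130 147 154 155 156 155 155 151 155 154 153 152 153 141 120  86  66
   61  58]
 [102 133 148 153 155 156 153 153 154 155 152 154 155 154 13
[... 873 characters left out ...]
]
 [201 188 169 163 153 139 129 123 114 105 103  97  95  95  95  95  93  96
   95  95]]
[[334 332 318 306 310 312 313 315 318 334 338 338]
 [335 335 305 300 301 302 306 307 310 333 337 338]
 [334 334 297 294 294 296 297 300 302 336 340 338]
 [339 335 295 293 294 295 295 294 294 336 339 340]
 [340 319 295 296 293 295 295 295 294 296 340 340]
 [341 307 294 296 296 297 295 296 295 339 342 341]
 [341 297 297 297 296 297 295 296 296 342 342 341]
 [341 297 298 297 296 297 296 296 297 342 342 342]
 [343 298 297 298 297 298 297 297 299 343 343 343]
 [343 343 345 343 299 298 298 298 343 346 343 343]
 [345 344 345 345 344 344 345 346 345 344 345 345]
 [346 346 346 346 345 345 345 347 345 344 345 344]]
```

Run:
```python
from h import *
W=np.load('w1.npz');H=hsv(W['p'])
m=np.zeros((420,560),np.uint8);m[192:216,262:295]=((H[192:216,262:295,2]>128)&(H[192:216,262:295,1]>130))
n,l,s,_=cv2.connectedComponentsWithStats(m);k=l[206,278];y,x=np.nonzero(l==k)
P=onz(W,np.c_[x,y],.084)[:,:2]
T=(P-W['pos'][:2])@W['rot'][:2,:2]*1000
print(len(x),T.mean(0),cv2.minAreaRect(T.astype(np.float32)),P.mean(0))
```

```text
171 [-3.78167611 -0.17266166] ((-3.909123420715332, -0.1777505874633789), (13.536165237426758, 13.585180282592773), 14.49211311340332) [0.45498995 0.07073147]
```

```bash
python3 -m jog '[{"linear":[-4,0,30],"spin":0.15,"gripper":40},{"linear":[-4,0,80],"spin":0.25,"gripper":40},{"linear":[-4,0,110],"spin":0.25,"gripper":40},{"linear":[-4,0,110],"spin":0.25,"gripper":40},{"linear":[-4,0,110],"spin":0.25,"gripper":40}]'
python3 - <<'E'
from h import *
from station import bot
o=bot.get_obs();c=bot.calibration('wrist');p,d=bot.read_camera('wrist')
print(o['tool_pos'],o['tool_rot'].round(3))
cv2.imwrite('pics/w2.png',p[:,:,::-1])
m=cv2.inRange(hsv(p),(5,150,60),(20,255,255))
H=hsv(p);m=((H[...,0]>4)&(H[...,0]<20)&(H[...,1]>130)&(H[...,2]>128)).astype(np.uint8)
n,l,s,ce=cv2.connectedComponentsWithStats(m);print(s[1:][s[1:,4]>40],ce[1:][s[1:,4]>40])
E
```

```text
time: 2.4
tool_pos: [0.4565, 0.0706, 0.1193]
tool_rot: [[-0.99, -0.143, 0.002], [-0.143, 0.99, 0.001], [-0.002, 0.0, -1.0]]
ft_force: [-0.0, -0.0, 0.3]
finger_gap: 0.04
grip_force: 0.0
[0.4565206  0.07057633 0.11927962] [[-0.99  -0.143  0.002]
 [-0.143  0.99   0.001]
 [-0.002  0.    -1.   ]]
[[269 235  21  19 391]] [[278.90025575 244.00511509]]
```

View pics/w2.png

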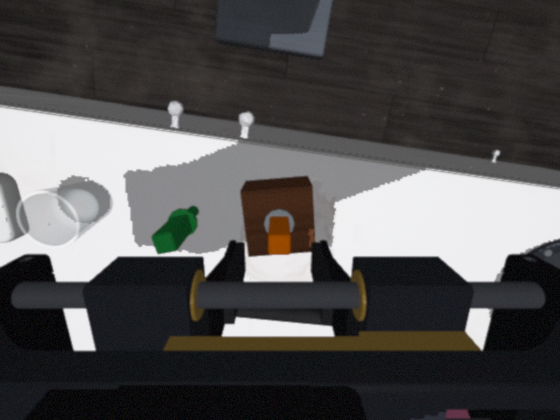

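Grip is square with the fingers and centred at (279,244); going down and closing.

```bash
python3 -m jog '[{"linear":[1,0,30],"spin":0,"gripper":40},{"linear":[1,0,48],"spin":0,"gripper":40},{"linear":[1,0,48],"spin":0,"gripper":5},{"linear":[1,0,48],"spin":0,"gripper":5},{"linear":[1,0,48],"spin":0,"gripper":5}]'; python3 -m jog '[{"linear":[0,0,0],"spin":0,"gripper":5},{"linear":[0,0,0],"spin":0,"gripper":5}]'
```

```text
time: 3.08
tool_pos: [0.4555, 0.0712, 0.0712]
tool_rot: [[-0.99, -0.144, 0.003], [-0.144, 0.99, 0.001], [-0.003, 0.001, -1.0]]
ft_force: [0.2, -0.7, 0.2]
finger_gap: 0.0178
grip_force: 0.0
time: 3.32
tool_pos: [0.4554, 0.0712, 0.071]
tool_rot: [[-0.989, -0.145, 0.002], [-0.145, 0.989, 0.001], [-0.002, 0.0, -1.0]]
ft_force: [-0.4, 0.4, 7.4]
finger_gap: 0.0147
grip_force: 30.0
```

```bash
python3 -m jog '[{"linear":[0,0,-40],"spin":0,"gripper":5},{"linear":[0,0,-85],"spin":0,"gripper":5},{"linear":[-20,50,-85],"spin":0,"gripper":5},{"linear":[-43,105,-85],"spin":0,"gripper":5},{"linear":[-67,155,-85],"spin":0,"gripper":5}]'; python3 -m jog '[{"linear":[-25,50,0],"spin":0,"gripper":5},{"linear":[-46,103,0],"spin":0,"gripper":5},{"linear":[-46,103,0],"spin":0,"gripper":5},{"linear":[-46,103,0],"spin":0,"gripper":5}]'
python3 - <<'E'
from h import *
from station import bot
o=bot.get_obs();c=bot.calibration('wrist');p,d=bot.read_camera('wrist');np.savez('w3.npz',p=p,d=d,pos=o['tool_pos'],rot=o['tool_rot'],**c)
print(o['tool_pos'],o['tool_rot'].round(3))
cv2.imwrite('pics/w3.png',p[:,:,::-1])
E
```

```text
time: 3.95
tool_pos: [0.4986, 0.2355, 0.1552]
tool_rot: [[-0.99, -0.144, 0.0], [-0.144, 0.99, 0.0], [-0.0, 0.0, -1.0]]
ft_force: [0.4, -0.0, -0.8]
finger_gap: 0.0147
grip_force: 30.0
time: 4.45
tool_pos: [0.5286, 0.3419, 0.1541]
tool_rot: [[-0.99, -0.144, -0.002], [-0.144, 0.99, -0.001], [0.002, -0.001, -1.0]]
ft_force: [0.5, 0.9, -0.3]
finger_gap: 0.0151
grip_force: 30.0
[0.52856413 0.34191039 0.15408583] [[-0.99  -0.144 -0.002]
 [-0.144  0.99  -0.001]
 [ 0.002 -0.001 -1.   ]]
```

View pics/w3.png

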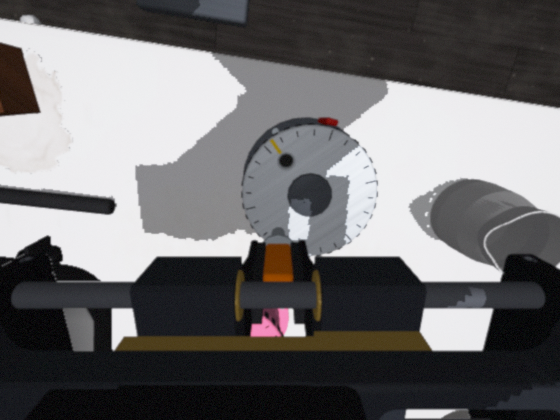

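The wrist view shows the collar with its hole at about (286,160), yellow line at (276,146), hub at (309,195), and pointer top at (327,121).

Run:
```python
from h import *
W=np.load('w3.npz');p=W['p'];V=hsv(p)[...,2]
g=V[150:172,276:298];print(g[::2,::2])
def cc(m,seed,box):
    k=np.zeros(m.shape,np.uint8);x0,y0,x1,y1=box;k[y0:y1,x0:x1]=m[y0:y1,x0:x1]
    n,l,s,c=cv2.connectedComponentsWithStats(k);i=l[seed[1],seed[0]];return s[i],c[i]
s,h=cc(V<75,(286,160),(274,148,300,174));print('hole',s,h)
s,u=cc(V<100,(312,190),(280,168,338,222));print('hub',s,u)
H=hsv(p);r=((H[...,0]<8)|(H[...,0]>172))&(H[...,1]>120)&(H[...,2]>60);s,rr=cc(r,(327,121),(310,110,345,135));print('red',s,rr)
# collar from depth: pixels whose world z ~.06
yy,xx=np.mgrid[100:262,225:395];d=W['d'][100:262,225:395]
R=rays(W,np.c_[xx.ravel(),yy.ravel()]);Z=W['eye']+R*d.ravel()[:,None]
ok=(abs(Z[:,2]-.060)<.008)&(d.ravel()>0);m=np.zeros((420,560),np.uint8);m[yy.ravel()[ok],xx.ravel()[ok]]=1
n,l,s,c=cv2.connectedComponentsWithStats(m);i=1+s[1:,4].argmax();print(s[i],'z med',np.median(Z[ok,2]))
ct=max(cv2.findContours((l==i).astype(np.uint8),0,1)[0],key=len)[:,0]
P=onz(W,ct,.060)[:,:2];k=(ct[:,1]<225)&(ct[:,1]>120);P=P[k]
from scipy.optimize import least_squares
f=least_squares(lambda q:np.hypot(*(P-q[:2]).T)-q[2],[.5,.366,.056],loss='soft_l1',f_scale=.001);C=f.x[:2];print('collar',f.x)
hp=onz(W,h,.0585)[0,:2];up=onz(W,u,.064)[0,:2];rp=onz(W,rr,.057)[0,:2];print('hole',hp,'hub',up,'ptr',rp)
A=lambda v:np.arctan2(v[1],v[0])
for c0 in(C,up):print('r',np.hypot(*(hp-c0)),np.hypot(*(rp-c0)),'hole az',A(hp-c0)%6.2832,'ptr az',A(rp-c0)%6.2832)
# pin tip expected
print('tool delta mm',(hp-W['pos'][:2])@W['rot'][:2,:2]*1000)
```

```text
[[145 146 137 131 136 141 140 140 142 141 137]
 [135 143 143 125 123 117 125 137 140 141 141]
 [140 130 115  86  64  53  69  98 125 140 140]
 [138 125  86  34  20  27  27  39 100 129 138]
 [140 108  46  24  21  22  22  26  58 117 136]
 [136  97  28  26  25  15  23  16  49 112 133]
 [135 103  37  23  24  23  20  23  60 112 136]
 [137 112  68  26  18  24  26  37  88 122 141]
 [137 124 106  69  50  44  55  82 115 131 141]
 [137 135 125 109 102  98 104 116 133 142 143]
 [136 138 136 130 129 127 128 136 142 141 140]]
hole [279 154  14  13 149] [285.67114094 160.2147651 ]
hub [ 287  173   45   44 1504] [309.54521277 194.04920213]
red [318 118  20   8 117] [327.79487179 121.22222222]
[  241   123   137   134 13283] z med 0.059630872893624176
collar [0.50448303 0.36412094 0.05561584]
hole [0.479984  0.3410248] hub [0.50346636 0.3641072 ] ptr [0.44560098 0.36886317]
r 0.03366948120596431 0.0590727060936514 hole az 3.897538698694522 ptr az 3.0612283951488934
r 0.032927472585221246 0.05806050258210137 hole az 3.918416448629591 ptr az 3.0595868153207215
tool delta mm [48.1986635   6.13948645]
```

```bash
python3 -m jog '[{"linear":[40,5,0],"spin":0,"gripper":5},{"linear":[48,6,0],"spin":0,"gripper":5},{"linear":[48,6,0],"spin":0,"gripper":5},{"linear":[48,6,10],"spin":0,"gripper":5},{"linear":[48,6,15],"spin":0,"gripper":5}]'
python3 - <<'E'
from h import *
from station import bot
o=bot.get_obs();c=bot.calibration('wrist');p,d=bot.read_camera('wrist')
print(o['tool_pos'],o['tool_rot'].round(3),(np.array([.4799,.3408])-o['tool_pos'][:2])@o['tool_rot'][:2,:2]*1000)
a=cv2.resize(p[180:300,200:360,::-1],None,fx=4,fy=4)
p2,d=bot.read_camera('scene');b=cv2.resize(p2[190:310,190:300,::-1],None,fx=4,fy=4)
cv2.imwrite('pics/w4.png',cv2.resize(np.hstack([a,b]),(800,356)))
E
```

```text
time: 5.12
tool_pos: [0.4811, 0.3409, 0.1388]
tool_rot: [[-0.99, -0.143, -0.001], [-0.143, 0.99, -0.001], [0.001, -0.001, -1.0]]
ft_force: [-0.4, -0.4, -0.8]
finger_gap: 0.0148
grip_force: 30.0
[0.48113706 0.34089608 0.13880366] [[-0.99  -0.143 -0.001]
 [-0.143  0.99  -0.001]
 [ 0.001 -0.001 -1.   ]] [1.23805842 0.08220045]
```

View pics/w4.png

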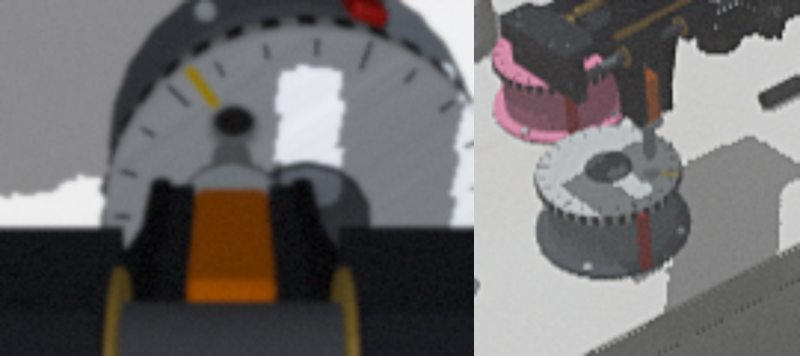

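The pin's shaft sits above and laterally in line with the hole, about 14 mm above the collar. Lowering it gently.

```bash
python3 -m jog '[{"linear":[1,0,8],"spin":0,"gripper":5},{"linear":[1,0,12],"spin":0,"gripper":5},{"linear":[1,0,16],"spin":0,"gripper":5},{"linear":[1,0,17],"spin":0,"gripper":5}]'
```

```text
time: 5.72
tool_pos: [0.4798, 0.3412, 0.1226]
tool_rot: [[-0.99, -0.144, -0.0], [-0.144, 0.99, -0.0], [0.0, -0.0, -1.0]]
ft_force: [-0.6, 0.2, -1.1]
finger_gap: 0.0146
grip_force: 30.0
```

```bash
python3 -m jog '[{"linear":[0,0,3],"spin":0,"gripper":5},{"linear":[0,0,5],"spin":0,"gripper":5},{"linear":[0,0,6],"spin":0,"gripper":5},{"linear":[0,0,6],"spin":0,"gripper":5}]'
```

```text
time: 6.22
tool_pos: [0.4799, 0.3413, 0.117]
tool_rot: [[-0.99, -0.144, -0.0], [-0.144, 0.99, -0.0], [0.0, -0.0, -1.0]]
ft_force: [-0.5, 1.2, -1.0]
finger_gap: 0.0145
grip_force: 30.0
```

```bash
python3 -m jog '[{"linear":[0,0,2],"spin":0,"gripper":5},{"linear":[0,0,4],"spin":0,"gripper":5},{"linear":[0,0,4],"spin":0,"gripper":5}]';  python3 -m jog '[{"linear":[0,0,1.5],"spin":0,"gripper":5},{"linear":[0,0,1.5],"spin":0,"gripper":5}]'
```

```text
time: 6.6
tool_pos: [0.48, 0.3414, 0.1131]
tool_rot: [[-0.99, -0.144, 0.0], [-0.144, 0.99, -0.0], [-0.0, -0.0, -1.0]]
ft_force: [-0.3, 0.3, 0.8]
finger_gap: 0.0151
grip_force: 30.0
time: 6.85
tool_pos: [0.48, 0.3413, 0.1118]
tool_rot: [[-0.99, -0.144, 0.0], [-0.144, 0.99, 0.0], [-0.0, 0.0, -1.0]]
ft_force: [-1.3, -0.2, 3.3]
finger_gap: 0.0147
grip_force: 30.0
```

Contact with the plate at about TCP z 0.113. Pressing 1 mm more and working out the arc.

```bash
python3 -m jog '[{"linear":[0,0,1],"spin":0,"gripper":5},{"linear":[0,0,1],"spin":0,"gripper":5}]'
cat > arc.py <<'E'
import numpy as np,sys
from station import bot
o=bot.get_obs();C=np.array([.5045,.364]);v=o['tool_pos'][:2]-C;a0=np.arctan2(v[1],v[0])%6.2832
print('az',a0,'collar',a0-3.061,'r',np.hypot(*v))
st=float(sys.argv[1]);n=int(sys.argv[2])
for k in range(1,n+1):
    a=a0-k*st/34;t=C+.0338*np.array([np.cos(a),np.sin(a)]);print(((t-o['tool_pos'][:2])@o['tool_rot'][:2,:2]*1000).round(1))
E
python3 arc.py 3.4 10
```

```text
time: 7.1
tool_pos: [0.48, 0.3413, 0.1107]
tool_rot: [[-0.99, -0.144, 0.0], [-0.144, 0.99, 0.0], [-0.0, 0.0, -1.0]]
ft_force: [-1.3, -0.8, 3.3]
finger_gap: 0.0148
grip_force: 30.0
az 3.8886043324765325 collar 0.8276043324765325 r 0.03334423423791147
[2.1 2.6]
[3.6 5.7]
[4.8 8.8]
[ 5.6 12.1]
[ 6.1 15.4]
[ 6.3 18.8]
[ 6.2 22.2]
[ 5.7 25.5]
[ 4.8 28.8]
[ 3.7 32. ]
```

```bash
python3 -m jog '[{"linear":[2.1,2.6,0],"spin":0,"gripper":5},{"linear":[3.6,5.7,0],"spin":0,"gripper":5},{"linear":[4.8,8.8,0],"spin":0,"gripper":5},{"linear":[5.6,12.1,0],"spin":0,"gripper":5},{"linear":[6.1,15.4,0],"spin":0,"gripper":5}]'; python3 arc.py 3.4 5
```

```text
time: 7.72
tool_pos: [0.4715, 0.3556, 0.1105]
tool_rot: [[-0.99, -0.144, -0.0], [-0.144, 0.99, -0.001], [0.0, -0.001, -1.0]]
ft_force: [1.8, -4.4, 4.0]
finger_gap: 0.0148
grip_force: 30.0
az 3.3900108363792554 collar 0.32901083637925543 r 0.034026853366336034
[-0.   3.4]
[-0.2  6.8]
[-0.7 10.1]
[-1.5 13.4]
[-2.7 16.6]
```

```bash
python3 -m jog '[{"linear":[0,3.4,0],"spin":0,"gripper":5},{"linear":[-0.3,6.8,0],"spin":0,"gripper":5},{"linear":[-0.8,10.1,0],"spin":0,"gripper":5},{"linear":[-1.6,13.4,0],"spin":0,"gripper":5},{"linear":[-1.6,13.4,0],"spin":0,"gripper":5}]'; python3 arc.py 1.5 5
```

```text
time: 8.35
tool_pos: [0.4709, 0.3694, 0.1102]
tool_rot: [[-0.99, -0.144, -0.001], [-0.144, 0.99, -0.0], [0.001, 0.0, -1.0]]
ft_force: [-1.1, -3.6, 3.6]
finger_gap: 0.0148
grip_force: 30.0
az 2.9823157404875706 collar -0.0786842595124293 r 0.034016547076644935
[-0.7  1.3]
[-1.2  2.7]
[-1.8  4.1]
[-2.5  5.4]
[-3.2  6.7]
```

```bash
python3 -m jog '[{"linear":[-0.5,1.4,0],"spin":0,"gripper":5},{"linear":[-1,2.8,0],"spin":0,"gripper":5},{"linear":[-1.6,4.1,0],"spin":0,"gripper":5},{"linear":[-2.3,5.4,0],"spin":0,"gripper":5}]'; python3 arc.py 1.5 3
```

```text
time: 8.85
tool_pos: [0.4726, 0.3748, 0.1103]
tool_rot: [[-0.99, -0.144, -0.001], [-0.144, 0.99, -0.0], [0.001, -0.0, -1.0]]
ft_force: [-2.2, -2.8, 3.5]
finger_gap: 0.0145
grip_force: 30.0
az 2.814651705745556 collar -0.24634829425444416 r 0.033717347665204955
[-0.6  1.4]
[-1.4  2.6]
[-2.2  3.9]
```

```bash
python3 -m jog '[{"linear":[-0.8,1.3,0],"spin":0,"gripper":5},{"linear":[-1.6,2.5,0],"spin":0,"gripper":5}]'; python3 arc.py 1.5 3
```

```text
time: 9.1
tool_pos: [0.4739, 0.3776, 0.1104]
tool_rot: [[-0.99, -0.144, -0.0], [-0.144, 0.99, -0.0], [0.0, 0.0, -1.0]]
ft_force: [-2.0, -2.9, 3.5]
finger_gap: 0.0148
grip_force: 30.0
az 2.722197149485037 collar -0.33880285051496273 r 0.03351907101334276
[-0.6  1.4]
[-1.5  2.6]
[-2.4  3.8]
```

```bash
python3 -m jog '[{"linear":[-0.7,1.3,0],"spin":0,"gripper":5},{"linear":[-1.5,2.5,0],"spin":0,"gripper":5}]'; python3 arc.py 1.5 2
```

```text
time: 9.35
tool_pos: [0.4751, 0.3804, 0.1105]
tool_rot: [[-0.99, -0.144, -0.0], [-0.144, 0.99, 0.0], [0.0, 0.0, -1.0]]
ft_force: [-2.0, -4.6, 3.3]
finger_gap: 0.0145
grip_force: 30.0
az 2.6332267870638897 collar -0.42777321293611026 r 0.03361362860012734
[-0.8  1.3]
[-1.8  2.4]
```

```bash
python3 -m jog '[{"linear":[-1,1.2,0],"spin":0,"gripper":5},{"linear":[-1.9,2.3,0],"spin":0,"gripper":5}]'; python3 arc.py 1.5 2
```

```text
time: 9.6
tool_pos: [0.4769, 0.3837, 0.1101]
tool_rot: [[-0.99, -0.144, 0.001], [-0.144, 0.99, 0.002], [-0.001, 0.002, -1.0]]
ft_force: [-1.6, -0.1, 0.3]
finger_gap: 0.0147
grip_force: 30.0
az 2.521495122157912 collar -0.5395048778420879 r 0.03387668331180135
[-1.1  1. ]
[-2.2  2. ]
```

Vertical force fell to zero at collar −0.54: the pin is in the plate's hole. Pressing down in small steps.

```bash
python3 -m jog '[{"linear":[0,0,1.5],"spin":0,"gripper":5},{"linear":[0,0,3],"spin":0,"gripper":5},{"linear":[0,0,3],"spin":0,"gripper":5}]'
```

```text
time: 9.98
tool_pos: [0.477, 0.3834, 0.1073]
tool_rot: [[-0.99, -0.144, 0.001], [-0.144, 0.99, 0.001], [-0.001, 0.001, -1.0]]
ft_force: [0.5, 1.2, -1.9]
finger_gap: 0.0148
grip_force: 30.0
```

```bash
python3 -m jog '[{"linear":[0,0,2],"spin":0,"gripper":5},{"linear":[0,0,4],"spin":0,"gripper":5},{"linear":[0,0,4],"spin":0,"gripper":5}]'
```

```text
time: 10.35
tool_pos: [0.477, 0.3834, 0.1035]
tool_rot: [[-0.99, -0.144, 0.001], [-0.144, 0.99, 0.001], [-0.001, 0.001, -1.0]]
ft_force: [0.7, 3.0, -1.5]
finger_gap: 0.0148
grip_force: 30.0
```

```bash
python3 -m jog '[{"linear":[0,0,2],"spin":0,"gripper":5},{"linear":[0,0,4],"spin":0,"gripper":5},{"linear":[0,0,5],"spin":0,"gripper":5},{"linear":[0,0,5],"spin":0,"gripper":5}]'
```

```text
time: 10.85
tool_pos: [0.477, 0.3833, 0.0986]
tool_rot: [[-0.99, -0.144, 0.001], [-0.144, 0.99, 0.001], [-0.001, 0.001, -1.0]]
ft_force: [0.4, 3.2, -0.8]
finger_gap: 0.0146
grip_force: 30.0
```

```bash
python3 -m jog '[{"linear":[0,0.4,2],"spin":0,"gripper":5},{"linear":[0,0.4,4],"spin":0,"gripper":5},{"linear":[0,0.4,6],"spin":0,"gripper":5},{"linear":[0,0.4,6],"spin":0,"gripper":5}]'
```

```text
time: 11.35
tool_pos: [0.4768, 0.3834, 0.0923]
tool_rot: [[-0.99, -0.144, 0.0], [-0.144, 0.99, 0.0], [-0.0, 0.0, -1.0]]
ft_force: [1.9, 3.7, 0.3]
finger_gap: 0.0146
grip_force: 30.0
```

```bash
python3 -m jog '[{"linear":[0,0,0.7],"spin":0,"gripper":5},{"linear":[0,0,0.7],"spin":0,"gripper":5}]'
```

```text
time: 11.6
tool_pos: [0.4768, 0.3834, 0.0918]
tool_rot: [[-0.99, -0.144, 0.0], [-0.144, 0.99, 0.001], [-0.0, 0.0, -1.0]]
ft_force: [1.0, 4.7, 0.6]
finger_gap: 0.015
grip_force: 30.0
```

```bash
python3 -m jog '[{"linear":[0,0,0.7],"spin":0,"gripper":5},{"linear":[0,0,0.7],"spin":0,"gripper":5}]'
```

```text
time: 11.85
tool_pos: [0.4768, 0.3834, 0.0913]
tool_rot: [[-0.99, -0.144, 0.001], [-0.144, 0.99, 0.001], [-0.001, 0.0, -1.0]]
ft_force: [1.2, 3.6, 1.8]
finger_gap: 0.0144
grip_force: 30.0
```

```bash
python3 -m jog '[{"linear":[0,0,0.6],"spin":0,"gripper":5},{"linear":[0,0,0.6],"spin":0,"gripper":5}]'
```

```text
time: 12.1
tool_pos: [0.4768, 0.3834, 0.0911]
tool_rot: [[-0.989, -0.145, 0.001], [-0.145, 0.989, 0.001], [-0.001, 0.0, -1.0]]
ft_force: [0.3, 3.6, 5.1]
finger_gap: 0.0147
grip_force: 30.0
```

```bash
python3 -m jog '[{"linear":[0,0,0.6],"spin":0,"gripper":5},{"linear":[0,0,0.6],"spin":0,"gripper":5}]'
```

```text
time: 12.35
tool_pos: [0.4769, 0.3835, 0.0911]
tool_rot: [[-0.989, -0.145, 0.001], [-0.145, 0.989, 0.001], [-0.001, 0.001, -1.0]]
ft_force: [0.2, 4.1, 7.8]
finger_gap: 0.0145
grip_force: 30.0
```

Shoulder seated (z stalls at 0.0911 while force rises to 8 N). Releasing and retreating straight up.

```bash
python3 -m jog '[{"linear":[0,0,-0.6],"spin":0,"gripper":35},{"linear":[0,0,-0.6],"spin":0,"gripper":35},{"linear":[0,0,-0.6],"spin":0,"gripper":35},{"linear":[0,0,-0.6],"spin":0,"gripper":35}]'; python3 -m jog '[{"linear":[0,0,-25],"spin":0,"gripper":35},{"linear":[0,0,-60],"spin":0,"gripper":35},{"linear":[0,0,-110],"spin":0,"gripper":35},{"linear":[0,0,-110],"spin":0,"gripper":35}]'
python3 - <<'E'
from h import *
from station import bot
o=bot.get_obs();p,d=bot.read_camera('wrist');p2,_=bot.read_camera('side')
a=cv2.resize(p[110:290,200:400,::-1],(444,400));b=cv2.resize(p2[225:315,245:325,::-1],(356,400),interpolation=cv2.INTER_CUBIC)
cv2.imwrite('pics/w5.png',np.hstack([a,b]));print(o['time'],o['dq'].round(3))
E
```

```text
time: 12.85
tool_pos: [0.4763, 0.3825, 0.0898]
tool_rot: [[-0.99, -0.144, -0.001], [-0.144, 0.99, -0.002], [0.001, -0.001, -1.0]]
ft_force: [0.3, -0.3, 0.1]
finger_gap: 0.0339
grip_force: 0.0
time: 13.35
tool_pos: [0.4783, 0.3848, 0.2053]
tool_rot: [[-0.989, -0.145, 0.006], [-0.145, 0.989, 0.007], [-0.007, 0.006, -1.0]]
ft_force: [0.4, -0.2, -0.6]
finger_gap: 0.035
grip_force: 0.0
13.35 [ 0.     0.046 -0.083 -0.043  0.02  -0.001]
```

View pics/w5.png

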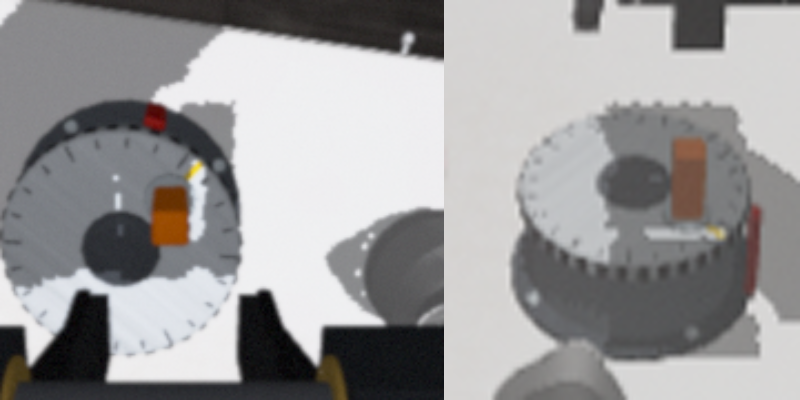

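The pin stands upright with its flange flat on the collar, past the pointer, and the gripper is clear of it.

```bash
python3 -c "
from station import bot
print(bot.job_done())"
```

```text
the job is handed in; nothing more can be done
None
```

The index pin is fully home through the collar and the hidden plate, about 0.54 rad clockwise past the pointer. It is released and upright, the highest vertical force I read was about 8 N, and the job was handed in after about 13 s of the 51 s allowed; no verdict came back.

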